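Fold out the sprung stand of a work light and stand it up

ROBOT

A 6-joint arm with a two-finger parallel gripper is mounted at the origin on the work surface. World frame = base frame: x ahead of the robot, y to its left, z up, the work surface at z = 0. Lengths are in m, angles in rad, forces in N, time in s.
With the tool pointing down it reaches from about 0.35 to 0.925 m from the base axis. Payload 6.4 kg.
Tool frame: the origin (TCP) lies on the centre line of the jaws, within the pads' length; the fingertips stand r.tips_ahead ahead of it and the grasp point (between the pads) lies 6 mm ahead of it (r.tips_ahead is the distance from the TCP to the fingertips, in m); z points along the fingers, y is the direction in which the jaws open and shut (so a half turn about z gives the same grasp; the last joint's range is limited). The gripper opens to 85 mm and grips with 20 to 120 N. Pads are 22 mm wide; open, the fingers measure 114 mm over their backs; the gripper's body (76 mm by 85 mm) begins 54 mm behind the grasp point. The pads swing forward as they close: fully open they stand 13 mm farther back than shut.
Start: joints at [1.047, 0.245, 1.558, -0, 1.339, -0.174], TCP at [0.223, 0.611, 0.256] pointing down, gripper open.
Joint ranges: [-3.13, 3.13], [-1.02, 2.26], [0.13, 2.54], [-0.95, 4.09], [0.21, 2.88], [-2.74, 2.74]. Speed limits (rad/s): [2.57, 2.57, 3.14, 3.14, 3.14, 3.14].

INTERFACE

Orientations are given as a rotation vector (axis times angle).
In Python, from cell import r, cams gives the robot as it stands.
- The arm moves only by the shell command python3 -m pendant 'ROWS'. ROWS is JSON, a list of rows, each a list of 7 numbers: the finger opening in mm, from 0 to 85.4, then the shift along the tool's x, y, z in mm, then the turn, a rotation vector about the tool's x, y, z in degrees. In form: [[grip, x, y, z, rx, ry, rz], ...]. A call has 1 to 12 rows; each row is the pose to reach, as a shift and turn from the pose measured when the call began, along the tool's axes at that moment; what a row does not reach only later rows make up. A row lasts 1/12 s, in which the tool goes at most 41.7 mm and 7.16 degrees, less where a joint would pass 70% of its speed; a pose out of reach is approached as far as the arm can. A call with a gripper value outside its range is refused whole. The fingers move at their own pace and stop on an object; the grip force is fixed at half the most. Time passes only in rows, so rows that repeat a pose let the fingers close. It gives the time, the measured TCP pose, the force and the opening at its end, in the units of the state.
- r.get_obs(): the state, without advancing time (a new reading comes with each control period).
- cams.grab_frame(name): name is "scene" or "top"; returns the picture (400x640x3 uint8, red, green, blue); there is no depth.
- cams.camera_info(name): a dict with "mtx" (3x3 intrinsics, pixels), "D" ([k1, k2, p1, p2, k3] as OpenCV has them; the pictures are not rectified), "view" (4x4, takes a point from world to camera coordinates). Camera axes: x right, y down, z forward; pixel columns grow to the right and rows downward; lengths in m; the calibration is good to about 2 mm. A picture is of the moment at which its call begins. camera_info takes no time and is no camera call.
- r.close_job(): hands the job in, once; it reports no verdict.
The state is a dict: "time": time; "q": joint angles; "qd": joint speeds; "effort": joint torques, N m; "eef_pos": TCP position; "tcp_rot": TCP orientation; "force": force on the tool from outside, world axes, zero at the start; "torque": the same for the moment, N m; "width": finger opening in m.
Only numpy, scipy, OpenCV 4.12 (cv2) and the standard library are available. Lean on these libraries where they do the work, as an engineer would, in place of code of your own. Each camera call takes 0.05 s, during which the arm holds its last target. There are 200 camera calls.

TASK

The cordless work light is lying on its face on the bench with its wire stand folded flat. While it lies there, swing the sprung stand out until it goes over centre and snaps fully open; then stand the light up on the bench so that it leans back at rest on its open stand. Lower it onto the stand rather than letting it drop, and leave the other things on the bench where they are.

Things in the scene. Friction and masses are not known exactly. Their poses are not given: they have to be found in the camera images.
- light_centre (a point): Middle of the loose cordless LED work light (0.9 to 1 kg): dark housing 220 wide (x), 170 high (y), 36 mm deep (z), battery block 76 x 70 mm on its back up to z +56 mm. Axes: y to its top (handle), z out of its back. Starts on its face (z up), this point 26 mm over the bench, its back 20 mm higher. Standing on its open stand: y leans about 20 degrees back, this point about 95 mm up.
- light_base (a point): Axis of the light's two round yellow bottom bumpers (radius 26 mm, x from -121 to -44 and 44 to 121 mm), at light_centre + (0, -74, 0) mm, same axes. The light rolls over on these as it is raised, and stands on them and the stand. They are round: it cannot stand without the open stand. Once up, its front faces the way its top pointed when lying.
- light_handle (a point): Middle of the light's carrying handle: a round black bar 20 mm thick, 130 mm long along x, at light_centre + (0, 145, 0) mm, same axes, 26 mm over the bench at the start. Clear gap of 50 mm between bar and housing; posts at the bar's ends. Standing, the bar is about 230 mm up.
- stand_pivot (a point): Middle of the axis (along x) on which the stand turns on the light, at light_centre + (0, -30, 40) mm, same axes as the light. The light is loose: about 3.5 N of upward pull on the folded stand's bar tips it up, and a hard grip that twists the bar adds to that.
- stand_bar (a point): Middle of the stand's crossbar: a round black rubber bar 16 mm thick, 210 mm long along x, end of a steel U with its arms beside the housing. Folded, it is at light_centre + (0, -145, 40) mm, 66 mm over the bench, 45 mm past the light's bottom end, nothing below it. It swings on a 115 mm radius about stand_pivot, up and over towards the light's top, until it stands square off the back. Own -y: from pivot to bar.
- stand (a joint): Angle of the stand in rad: 0 = folded flat, 1.51 = open stop. Two springs pull it to the nearer stop; dead centre is at about 0.75. Starting it from folded takes about 2 N at the bar plus 0.6 N of weight, falling to nothing near dead centre; past that it snaps open by itself if nothing is in its way.
- battery_mid (a point): A spare slide-on battery pack, black with a yellow band, 76 x 115 x 62 mm; this point is at its middle. To be left alone.
- screwdriver_grip (a point): The red grip of a 200 mm screwdriver; this point is at its middle. To be left alone.
- tape_mid (a point): A yellow tape measure standing on edge, 38 x 75 x 70 mm; this point is at its middle. To be left alone.
- hammer_grip (a point): The grip of a 300 mm claw hammer; this point is at its middle. To be left alone.
- wrench_grip (a point): The grip of a 200 mm steel wrench; this point is at its middle. To be left alone.
- jar: A clear jar with a red cap, 72 mm across, 90 mm high (origin under its base). To be left alone.
- spray: A blue spray can, 54 mm across, 190 mm high (origin under its base). To be left alone.

How it is judged:
On the way:
1. the stand has snapped to its open stop with the light still lying on its face (value of joint stand above 1.43 rad and angle between light_centre's own z axis and vertical below 0.25 rad), for 0.3 s.
At the end, for the whole second after the job is handed in: The stand is at its open stop (above 1.43 rad) and the light stands on the bench on its bottom bumpers and the stand, leaning back 12 to 28 degrees (its y axis under 0.5 rad from vertical), its centre 80 to 115 mm above the bench, at rest (under 0.02 m/s, 0.1 rad/s); nothing else moved over 40 mm (value of joint stand above 1.43 rad and angle between light_centre's own z axis and vertical between 1.78 and 2.06 rad and angle between light_centre's own y axis and vertical below 0.5 rad and height (world z) of light_centre between 0.08 and 0.115 m and linear speed of light below 0.02 m/s and angular speed of light below 0.1 rad/s); the robot touches nothing.
It fails at once if the light drops or is flung over (turns faster than 2 rad/s) (angular speed of light above 2 rad/s).
It fails at once if another thing on the bench is shifted by more than 40 mm (distance of any of battery_mid, screwdriver_grip, tape_mid, hammer_grip, wrench_grip, jar, spray from where it was at the start of the episode above 0.04 m).
It also fails if it takes over 67 s, if anything falls off the work surface, if the arm or the gripper's body presses on something with over 40 N, if the wrist force passes 120 N, or if a joint passes its speed limit or range.

## Working session

There is one attempt and no reset: what is moved stays moved. The work goes in short steps, Python scripts to look and compute and a shell command to move; the robot and the scene stay as the last step left them, time stands still between calls to the robot, and variables do not carry over. Pictures are saved under pics/ and viewed, about 8 in all and at most 12, crops included, and the job is handed in when it is done.

```bash
mkdir -p pics; ls
python3 - <<'E'
from cell import r,cams
import cv2,numpy as np
for n in("scene","top"):
    im=cams.grab_frame(n); cv2.imwrite(f"pics/{n}0.png",im[:,:,::-1])
    c=cams.camera_info(n); print(n,np.round(c["mtx"],1).tolist(),np.round(c["D"],4),np.round(c["view"],4).tolist())
print(r.get_obs(), r.tips_ahead)
E
```

```text
pics
scene [[511.0, 0.0, 317.4], [0.0, 511.0, 193.9], [0.0, 0.0, 1.0]] [-0.0495  0.      0.      0.      0.    ] [[-0.3247, 0.9458, -0.0047, 0.1757], [0.5241, 0.1758, -0.8333, -0.2452], [-0.7873, -0.273, -0.5528, 2.1329], [0.0, 0.0, 0.0, 1.0]]
top [[361.3, 0.0, 316.8], [0.0, 361.3, 206.3], [0.0, 0.0, 1.0]] [-0.0264  0.      0.      0.      0.    ] [[-0.0164, -0.9997, -0.02, 0.005], [-0.9988, 0.0173, -0.0451, 0.5698], [0.0454, 0.0193, -0.9988, 1.0812], [0.0, 0.0, 0.0, 1.0]]
{'time': 0.1, 'q': array([ 1.04689628e+00,  2.45759113e-01,  1.55890370e+00,  2.22425362e-05,
        1.33872166e+00, -1.74087815e-01]), 'qd': array([ 0.00017542, -0.00207187, -0.00274512,  0.00233175, -0.00098968,
       -0.00014758]), 'effort': array([-6.52298354e-05, -4.30668962e+01, -3.27131295e+01, -1.12394446e-04,
        2.75878119e-03, -1.27397493e-05]), 'eef_pos': array([0.22251425, 0.61023045, 0.25527474]), 'tcp_rot': array([-5.46583996e-01, -3.09303511e+00,  2.63275681e-03]), 'force': array([-0.89733552, -0.06641932, -1.20044812]), 'torque': array([ 0.05981526,  0.02340348, -0.00232415]), 'width': 0.08529190862445349} 0.025
```

View pics/scene0.png

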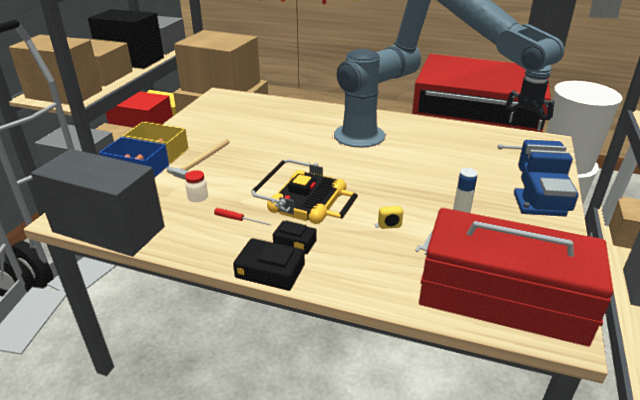

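View pics/top0.png

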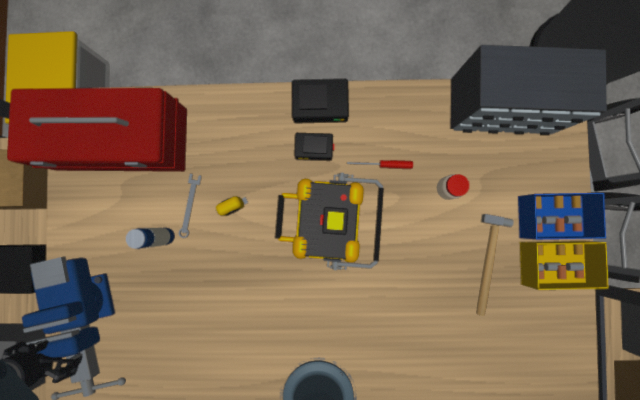

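Light lies with its handle toward +y (top-view left, bar about (280,216)) and the folded stand bar toward −y (about (379,225)). Next is an enlarged crop for measuring.

```bash
python3 - <<'E'
import cv2,numpy as np
a=cv2.imread("pics/top0.png")[165:285,265:395]; a=cv2.resize(a,None,fx=4.5,fy=4.5,interpolation=cv2.INTER_CUBIC)
cv2.imwrite("pics/crop0.png",a)
E
cat > h.py <<'E'
import numpy as np,cv2
from scipy.spatial.transform import Rotation as R
from cell import r,cams
def px2w(n,uv,z):
    c=cams.camera_info(n); V=np.array(c["view"]); 
    p=cv2.undistortPoints(np.array([[uv]],float),np.array(c["mtx"]),np.array(c["D"]))[0,0]
    d=V[:3,:3].T@np.array([*p,1]); o=-V[:3,:3].T@V[:3,3]
    return o+d*(z-o[2])/d[2]
def w2px(n,P):
    c=cams.camera_info(n); V=np.array(c["view"])
    return cv2.projectPoints(np.atleast_2d(np.array(P,float)),cv2.Rodrigues(V[:3,:3])[0],V[:3,3],np.array(c["mtx"]),np.array(c["D"]))[0][:,0]
def rel(p,Rt,o=None):
    "tool-frame shift (mm) and rotvec (deg) to reach world TCP p, Rotation Rt"
    o=o or r.get_obs(); R0=R.from_rotvec(o["tcp_rot"])
    return np.round(np.r_[R0.inv().apply(np.array(p)-o["eef_pos"])*1e3,np.degrees((R0.inv()*Rt).as_rotvec())],1).tolist()
def snap(name,cam,box=None,f=1):
    a=cams.grab_frame(cam)[:,:,::-1]
    if box: a=a[box[1]:box[3],box[0]:box[2]]
    cv2.imwrite(f"pics/{name}.png",cv2.resize(a,None,fx=f,fy=f,interpolation=cv2.INTER_CUBIC))
E
```

```text
(no output)
```

View pics/crop0.png

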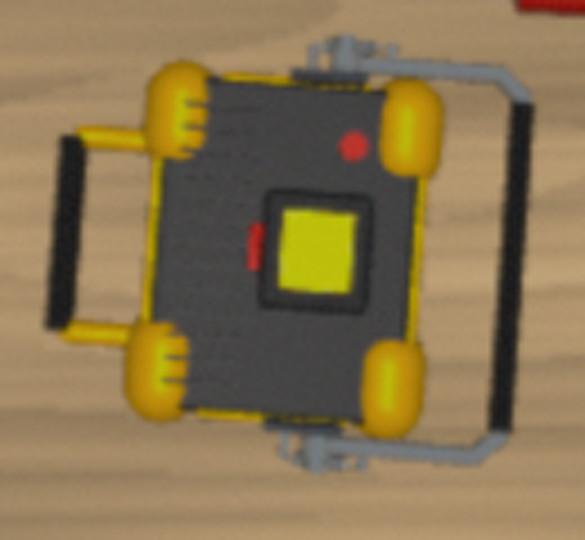

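Run:
```python
from h import *
f=lambda x,y:((x+.5)/4.5-.5+265,(y+.5)/4.5-.5+165)
P={k:px2w("top",f(*c),z) for k,c,z in [("h1",(71,137),.026),("h2",(57,327),.026),("s1",(523,103),.066),("s2",(500,432),.066),("bTL",(177,110),.040),("bBL",(157,372),.04),("bTR",(412,129),.04),("bBR",(392,390),.04)]}
for k,v in P.items(): print(k,v.round(4))
h=(P["h1"]+P["h2"])/2; s=(P["s1"]+P["s2"])/2
d=(h-s)[:2]; print("h",h,"s",s,"len",np.linalg.norm(d),"(exp .290) yaw of y axis",np.degrees(np.arctan2(d[1],d[0])))
for a,b,e in(("h1","h2",.13),("s1","s2",.21)):
    v=(P[a]-P[b])[:2]; print(np.linalg.norm(v),e,np.degrees(np.arctan2(v[1],v[0]))+90)
y=d/np.linalg.norm(d); print("centre from h",h[:2]-.145*y,"from s",s[:2]+.145*y)
print(rel([.5,0,.3],R.from_euler('x',180,degrees=True)),R.from_rotvec(r.get_obs()["tcp_rot"]).as_matrix().round(3))
```

```text
h1 [0.6049 0.1039 0.026 ]
h2 [0.4786 0.1148 0.026 ]
s1 [ 0.6183 -0.191   0.066 ]
s2 [ 0.4092 -0.1714  0.066 ]
bTL [0.6203 0.0321 0.04  ]
bBL [0.4487 0.0477 0.04  ]
bTR [ 0.605 -0.122  0.04 ]
bBR [ 0.4347 -0.1054  0.04  ]
h [0.54170253 0.10933517 0.026     ] s [ 0.51376284 -0.18117769  0.066     ] len 0.29185329922246206 (exp .290) yaw of y axis 84.50654927311449
0.12676113749368204 0.13 85.09489075317803
0.21007316628132253 0.21 84.6518540173519
centre from h [ 0.5278214  -0.03499887] from s [ 0.52764398 -0.03684366]
[-469.8, -478.2, -44.0, -0.1, 0.1, 160.0] [[-0.939  0.343 -0.001]
 [ 0.343  0.939 -0.002]
 [ 0.    -0.002 -1.   ]]
```

Measured lengths match (0.292 vs 0.290 m between the bars, yaw 84.6° from both). Next step is working out the approach moves.

```bash
cat >> h.py <<'E'
C=np.array([.5277,-.0359,.026]); a_=np.radians(84.6)
Y=np.array([np.cos(a_),np.sin(a_),0]); Z=np.array([0,0,1.]); X=np.cross(Y,Z)
L=lambda x,y,z:C+(x*X+y*Y+z*Z)/1e3
def ori(tilt,ydir=1):
    "tool z = dir at angle tilt from straight down, turned about +X; tool y=+-X"
    t=np.radians(tilt); z=np.sin(t)*Y-np.cos(t)*Z; y=ydir*X
    return R.from_matrix(np.c_[np.cross(y,z),y,z])
def axn(tilt): t=np.radians(tilt); return np.sin(t)*Y-np.cos(t)*Z, np.cos(t)*Y+np.sin(t)*Z
E
python3 - <<'E'
from h import *
R0=R.from_rotvec(r.get_obs()["tcp_rot"])
print("up",rel([.2225,.6102,.37],R0)); print("via",rel([.5,.1,.38],ori(0)))
a,n=axn(60); bar=L(0,-145,40)
print("pre",bar-.027*n-.10*a, bar-.027*n)
for k,c,z in(("jar",(453,190),.05),("spray",(130,238),.0),("hammer",(497,220),.02)): print(k,px2w("top",c,z).round(3))
E
```

```text
up [0.0, -0.2, -114.7, 0.0, 0.0, 0.0]
via [-435.5, -384.4, -124.2, -0.1, 0.1, 75.4]
pre [ 0.50463381 -0.27991477  0.09261731] [ 0.51278383 -0.19369657  0.04261731]
jar [ 0.609 -0.404  0.05 ]
spray [0.482 0.578 0.   ]
hammer [ 0.519 -0.544  0.02 ]
```

```bash
python3 -m pendant '[[0,0,0,-40,0,0,0],[0,0,0,-80,0,0,0],[0,-30,-25,-115,0,0,6],[0,-70,-60,-124,0,0,12],[0,-110,-95,-124,0,0,19],[0,-140,-122,-124,0,0,26],[0,-170,-148,-124,0,0,33],[0,-200,-175,-124,0,0,40],[0,-230,-202,-124,0,0,47],[0,-260,-228,-124,0,0,54],[0,-290,-255,-124,0,0,61],[0,-320,-282,-124,0,0,68]]'
python3 - <<'E'
from h import *
o=r.get_obs(); print(o["q"].round(2),o["eef_pos"])
R1=R.from_rotvec(o["tcp_rot"])
print("via2",rel([.46,-.28,.36],ori(35))); print("pre",rel([.5046,-.2799,.20],ori(60)))
E
```

```text
time: 1.1
eef_pos: [0.4165, 0.2534, 0.3793]
tcp_rot: [2.19, 2.253, -0.003]
force: [0.6, 0.9, 0.2]
width: -0.0001
[ 0.31 -0.22  1.81 -0.    1.56  0.29] [0.41649014 0.25336701 0.37933341]
via2 [-534.4, 28.4, 20.1, -2.2, 35.0, 6.8]
pre [-535.3, 73.2, 180.1, -3.7, 60.0, 6.3]
```

```bash
python3 -m pendant '[[0,-35,0,0,0,2,0],[0,-75,2,2,0,4,1],[0,-115,6,4,0,6,1],[0,-155,8,6,0,9,2],[0,-195,10,8,0,12,2],[0,-235,12,10,0,15,3],[0,-275,14,12,0,18,4],[0,-315,16,14,-1,21,4],[0,-355,18,16,-1,24,5],[0,-395,20,18,-1,27,5],[0,-435,22,20,-2,30,6],[0,-475,25,20,-2,33,6]]'
python3 - <<'E'
from h import *
o=r.get_obs(); print(o["q"].round(2))
print("pre0",rel([.5046,-.2799,.22],ori(60))); print("pre",rel([.5046,-.2799,.0926],ori(60)))
E
```

```text
time: 2.1
eef_pos: [0.4541, -0.2228, 0.3594]
tcp_rot: [-1.979, -1.823, -0.591]
force: [0.1, 0.5, 0.8]
width: -0.0003
[-0.87 -0.01  1.71  0.42  1.84 -0.76]
pre0 [-120.5, 54.6, 88.0, -0.4, 26.9, 0.6]
pre [-190.1, 54.3, 194.7, -0.4, 26.9, 0.6]
```

```bash
python3 -m pendant '[[0,-25,8,18,0,4,0],[0,-50,18,36,0,9,0],[0,-80,30,58,0,15,0],[0,-105,45,75,0,21,0],[0,-120.5,54.6,88,0,27,0.6],[0,-138,54.5,115,0,27,0.6],[0,-155,54.5,141,0,27,0.6],[0,-172,54.4,168,0,27,0.6],[0,-185,54.3,187,0,27,0.6],[0,-190,54.3,194.7,0,26.9,0.6],[0,-190,54.3,194.7,0,26.9,0.6]]'
python3 - <<'E'
from h import *
o=r.get_obs(); print(o["q"].round(2))
a,n=axn(60); bar=L(0,-145,40)
print("in",rel(bar-.027*n,ori(60)))
snap("pre","top",(230,130,470,330),3.2); snap("pre_s","scene",(190,110,420,260),3.2)
E
```

```text
time: 3.02
eef_pos: [0.5036, -0.2786, 0.0903]
tcp_rot: [-1.664, -1.514, -0.957]
force: [-0.6, -0.5, -0.3]
width: -0.0002
[-0.94  0.67  1.55  0.62  1.79 -1.  ]
in [1.0, 2.0, 97.7, -0.5, -0.2, -0.3]
```

View pics/pre_s.png

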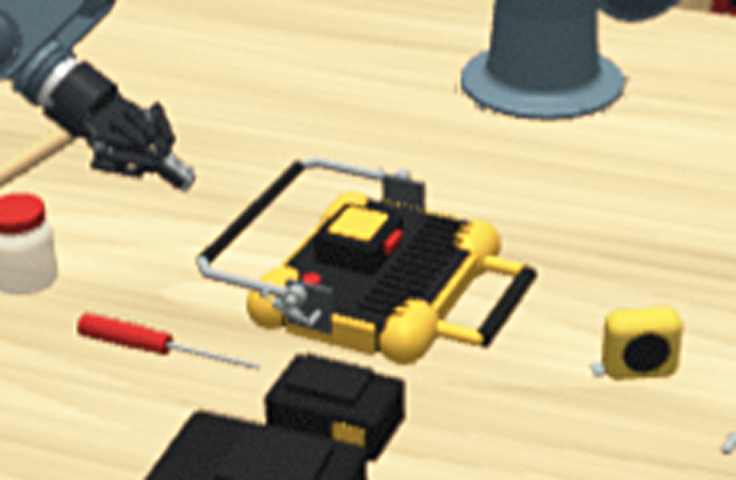

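The closed fingertips, at crop (185,180), are short of the stand bar's middle at about (250,210) and in line with it. Sliding in under the bar.

```bash
python3 -m pendant '[[0,0,0.5,20,0,0,0],[0,0.5,1,40,0,0,0],[0,0.5,1.5,60,-0.5,0,0],[0,1,2,75,-0.5,0,0],[0,1,2,88,-0.5,-0.2,-0.3],[0,1,2,98,-0.5,-0.2,-0.3],[0,1,2,100,-0.5,-0.2,-0.3],[0,1,2,100,-0.5,-0.2,-0.3]]'
python3 - <<'E'
from h import *
o=r.get_obs(); p=o["eef_pos"]
a,n=axn(60); bar=L(0,-145,40); d=p-bar
print("below",-d@n*1e3,"along",d@a*1e3,"x",d@X*1e3)
R0=R.from_rotvec(o["tcp_rot"])
for f in range(0,61,5):
    t=np.radians(f); b=L(0,-30-115*np.cos(t),40+115*np.sin(t))
    print(f,rel(b-.019*n+.003*a,ori(60),o))
snap("in_s","scene",(190,110,420,260),3.2)
E
```

```text
time: 3.78
eef_pos: [0.5147, -0.1933, 0.0446]
tcp_rot: [-1.671, -1.526, -0.966]
force: [0.9, 0.0, 0.3]
width: 0.0001
below 24.992264914780318 along -0.5216017150140473 x 1.8665251976819828
0 [6.0, -1.8, 3.5, 0.1, 0.2, 0.3]
5 [14.9, -1.8, -1.2, 0.1, 0.2, 0.3]
10 [24.2, -1.7, -5.0, 0.1, 0.2, 0.3]
15 [33.7, -1.7, -8.1, 0.1, 0.2, 0.3]
20 [43.5, -1.6, -10.3, 0.1, 0.2, 0.3]
25 [53.4, -1.6, -11.6, 0.1, 0.2, 0.3]
30 [63.5, -1.6, -12.1, 0.1, 0.2, 0.3]
35 [73.5, -1.5, -11.7, 0.1, 0.2, 0.3]
40 [83.4, -1.5, -10.4, 0.1, 0.2, 0.3]
45 [93.2, -1.4, -8.3, 0.1, 0.2, 0.3]
50 [102.8, -1.4, -5.3, 0.1, 0.2, 0.3]
55 [112.1, -1.4, -1.5, 0.1, 0.2, 0.3]
60 [121.0, -1.3, 3.1, 0.1, 0.2, 0.3]
```

View pics/in_s.png

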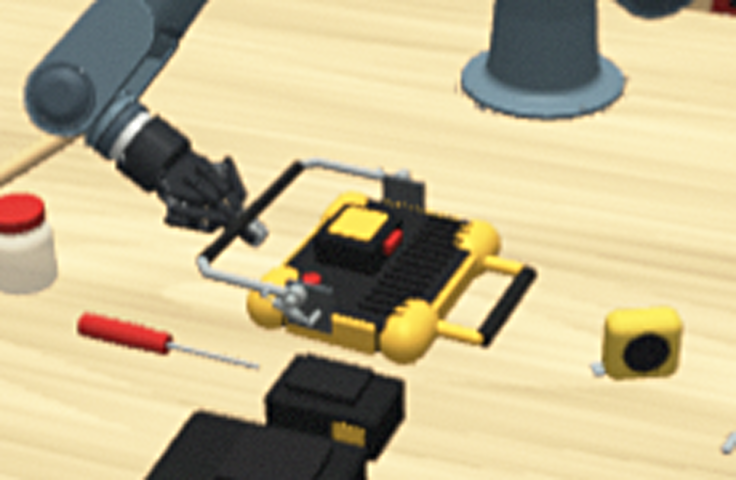

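The fingertips (crop (258,233)) are under the middle of the bar and clear of the housing. Lifting along the arc.

```bash
python3 -m pendant '[[0,3,0,0,0,0,0],[0,6,0,3,0,0,0],[0,9,0,2,0,0,0],[0,12,0,0,0,0,0],[0,15,0,-1,0,0,0],[0,20,0,-3,0,0,0],[0,24,0,-5,0,0,0],[0,29,0,-6.5,0,0,0],[0,34,0,-8,0,0,0],[0,39,0,-9,0,0,0],[0,43.5,0,-10.3,0,0,0],[0,43.5,0,-10.3,0,0,0]]'
python3 - <<'E'
from h import *
snap("l1_s","scene",(190,110,420,260),3.2)
E
```

```text
time: 4.83
eef_pos: [0.5161, -0.1807, 0.0887]
tcp_rot: [-1.671, -1.527, -0.967]
force: [0.8, -2.9, -0.9]
width: 0.0004
```

View pics/l1_s.png

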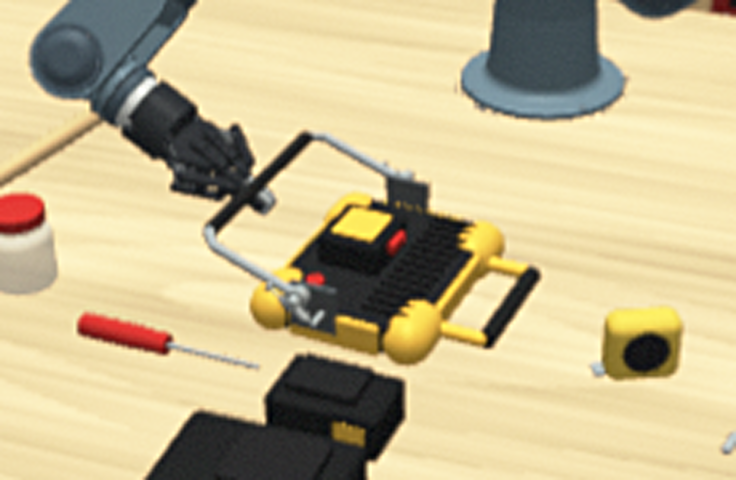

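The stand is rising and the light stays flat, shifted by only a few mm. Continuing through dead centre.

```bash
python3 -m pendant '[[0,5,0,-2,0,0,0],[0,10,0,-4,0,0,0],[0,15,0,-5,0,0,0],[0,20,0,-5,0,0,0],[0,25,0,-5,0,0,0],[0,30,0,-5,0,0,0],[0,35,0,-4,0,0,0],[0,40,0,-3,0,0,0],[0,45,0,-2,0,0,0],[0,50,0,-1,0,0,0],[0,55,0,1,0,0,0],[0,58,0,2,0,0,0]]'
python3 - <<'E'
from h import *
snap("l2_s","scene",(190,110,420,260),3.2)
E
```

```text
time: 5.88
eef_pos: [0.5187, -0.1493, 0.1378]
tcp_rot: [-1.671, -1.527, -0.967]
force: [0.2, -0.5, -0.1]
width: 0.0
```

View pics/l2_s.png

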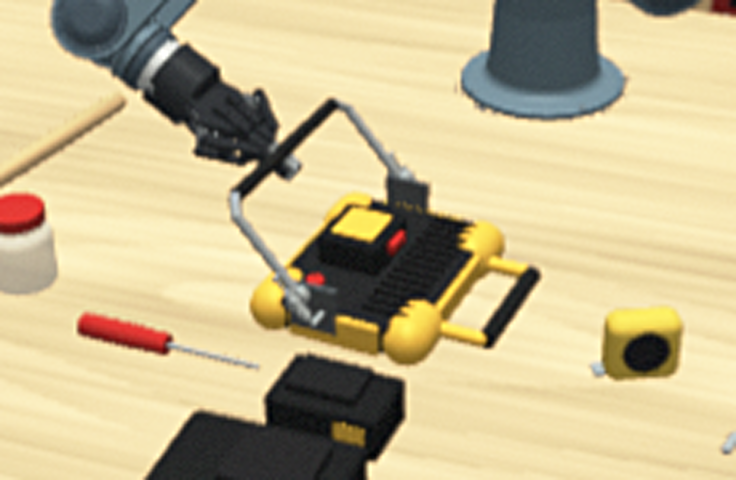

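The stand is near dead centre and the force is almost zero. A little more.

```bash
python3 -m pendant '[[0,4,0,2,0,0,0],[0,8,0,4,0,0,0],[0,12,0,6,0,0,0],[0,16,0,8,0,0,0],[0,20,0,10,0,0,0],[0,24,0,13,0,0,0],[0,24,0,13,0,0,0],[0,24,0,13,0,0,0],[0,24,0,13,0,0,0],[0,24,0,13,0,0,0],[0,24,0,13,0,0,0]]'
python3 - <<'E'
from h import *
snap("l3_s","scene",(190,80,420,260),3.2); snap("l3_t","top",(230,130,430,310),4)
E
```

```text
time: 6.85
eef_pos: [0.5208, -0.126, 0.1521]
tcp_rot: [-1.671, -1.527, -0.967]
force: [-0.4, -0.0, 1.2]
width: 0.0002
```

View pics/l3_s.png

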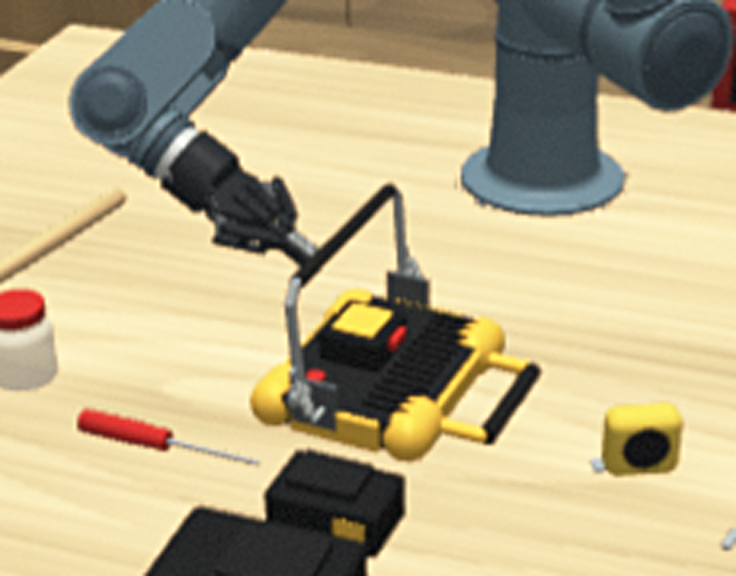

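The stand has snapped open; its bar ends are at crop (297,275) and (390,188). I'll check that numerically, re-measure the handle by image code and plan the retreat.

Run:
```python
from h import *
old=cv2.imread("pics/top0.png"); new=cams.grab_frame("top")[:,:,::-1]
for nm,im in(("old",old),("new",new)):
    b=im[190:245,268:292].astype(int).max(2); m=b<60; v,u=np.nonzero(m)
    w=(60-b)[m]; print(nm,m.sum(),np.average(u,weights=w)+268,np.average(v,weights=w)+190, px2w("top",(np.average(u,weights=w)+268,np.average(v,weights=w)+190),.026).round(4))
t=1.51
for f in (1.51,1.3):
  e=[L(s,-30-115*np.cos(f),40+115*np.sin(f))+.003*Y for s in(-105,105)]
  print("open bar px in crop",f,((w2px("scene",e)-[190,80])*3.2).round(0).tolist())
o=r.get_obs(); a,n=axn(60)
print(o["q"].round(2)); print("ret",rel(o["eef_pos"]-.08*a,ori(60)))
```

```text
old 208 279.37752853995596 216.18405768075306 [0.5415 0.1077 0.026 ]
new 198 277.8597041685343 215.84491259524876 [0.5426 0.1123 0.026 ]
open bar px in crop 1.51 [[390.0, 187.0], [298.0, 280.0]]
open bar px in crop 1.3 [[370.0, 186.0], [276.0, 279.0]]
[-0.76  0.41  1.8   0.76  1.7  -0.89]
ret [-0.3, 0.2, -80.0, 0.1, 0.2, 0.4]
```

The stand is fully open: observed bar ends (390,188) and (297,275), predicted (390,187) and (298,280). The light shifted about 4.6 mm. Retreating and moving to above the handle.

```bash
cat >> h.py <<'E'
C=C+[.001,.0045,0]
def ori2(tilt):
    t=np.radians(tilt); z=np.sin(t)*Y-np.cos(t)*Z
    return R.from_matrix(np.c_[X,np.cross(z,X),z])
H0=C+.145*Y   # handle bar, lying
def tcp(th,t0=-15,ahead=.010,dz=0):
    "TCP pose holding the bar with the light rolled up by th deg"
    t=np.radians(th); base=C-.074*Y-.026*t*Y
    bar=base+.219*(np.cos(t)*Y+np.sin(t)*Z)+dz*Z
    Ro=ori2(t0+th); return bar-ahead*Ro.as_matrix()[:,2],Ro
E
python3 -m pendant '[[0,0,0,-40,0,0,0],[0,0,0,-80,0,0,0],[0,20,0,-100,0,0,0],[0,40,0,-125,0,0,0],[0,60,0,-150,0,0,0],[0,80,0,-175,0,0,0],[0,100,0,-200,0,0,0],[0,115,0,-220,0,0,0]]'
python3 - <<'E'
from h import *
o=r.get_obs(); print(o["q"].round(2))
print("via",rel([.5,-.03,.42],ori2(20)))
p,Ro=tcp(0); a=Ro.as_matrix()[:,2]; print("H",H0,p); print("pre",rel(p-.15*a,Ro))
E
```

```text
time: 7.67
eef_pos: [0.507, -0.2584, 0.3648]
tcp_rot: [-1.672, -1.53, -0.968]
force: [-0.1, 0.1, -0.3]
width: -0.0001
[-0.92  0.29  1.52  0.75  2.09 -0.71]
via [162.3, -27.9, 167.8, -30.8, -31.4, 86.4]
H [0.54234571 0.11295648 0.026     ] [0.54258928 0.11553319 0.03565926]
pre [50.1, -1.0, 450.8, -57.6, -58.3, 76.1]
```

```bash
python3 -m pendant '[[0,12,-2,10,-2,-2,6],[0,24,-4,22,-4.4,-4.5,12.3],[0,36,-6,34,-6.6,-6.7,18.5],[0,48,-8,46,-8.8,-9,24.7],[0,60,-10,58,-11,-11.2,31],[0,71,-12,70,-13.2,-13.5,37],[0,83,-14,82,-15.4,-15.7,43],[0,95,-16,94,-17.6,-18,49],[0,106,-18,106,-19.8,-20,55.5],[0,118,-20,118,-22,-22.4,62],[0,130,-22,130,-24.2,-24.7,68],[0,142,-24,144,-26.4,-27,74]]'
python3 - <<'E'
from h import *
o=r.get_obs(); print(o["q"].round(2))
p,Ro=tcp(0); a=Ro.as_matrix()[:,2]; print("pre",p-.15*a,rel(p-.15*a,Ro))
E
```

```text
time: 8.67
eef_pos: [0.5007, -0.0604, 0.4152]
tcp_rot: [-2.718, -0.143, -0.183]
force: [0.3, 0.7, 0.2]
width: -0.0001
[-0.54 -0.2   1.76  0.42  1.69  0.95]
pre [0.54624283 0.15418375 0.18054813] [25.6, -97.2, 305.1, -39.0, -8.0, 10.4]
```

```bash
python3 -m pendant '[[40,3,-15,20,-5,-1,1.3],[40,6,-30,45,-10,-2,2.6],[40,8,-42,75,-15,-3,4],[40,10,-52,105,-20,-4,5.2],[40,13,-62,140,-25,-5,6.5],[40,16,-72,175,-30,-6,8],[40,18,-80,210,-34,-7,9],[40,21,-88,245,-38,-7.8,10],[40,24,-94,280,-39,-8,10.4],[40,25.6,-97.2,305,-39,-8,10.4],[40,25.6,-97.2,305,-39,-8,10.4]]'
python3 - <<'E'
from h import *
o=r.get_obs(); print(o["q"].round(2))
p,Ro=tcp(0); print(rel(p,Ro)); snap("hp_s","scene",(230,80,460,260),3.2)
E
```

```text
time: 9.58
eef_pos: [0.5433, 0.156, 0.1748]
tcp_rot: [2.876, -0.129, -0.032]
force: [-0.9, 0.0, -0.3]
width: 0.0403
[ 0.18  0.21  1.78 -0.26  1.25  1.94]
[4.4, 2.8, 144.8, 0.1, 0.5, 0.3]
```

View pics/hp_s.png

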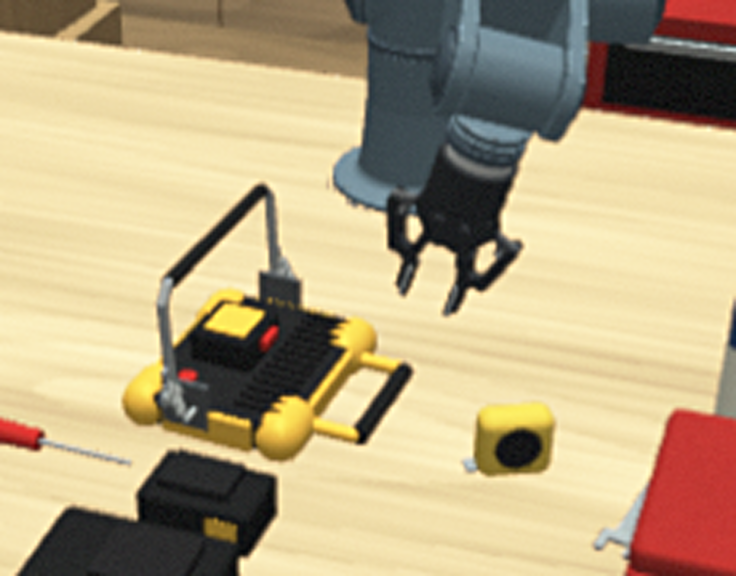

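The open jaws are above the handle (bar at crop (385,405)), in line with its middle and well clear of the tape. Descending, then closing.

```bash
python3 -m pendant '[[40,2,1,30,0,0,0],[40,3,2,60,0,0,0],[40,4.4,2.8,90,0,0.5,0.3],[40,4.4,2.8,110,0,0.5,0.3],[40,4.4,2.8,125,0,0.5,0.3],[40,4.4,2.8,135,0,0.5,0.3],[40,4.4,2.8,141,0,0.5,0.3],[40,4.4,2.8,145,0,0.5,0.3],[40,4.4,2.8,145,0,0.5,0.3]]'
python3 - <<'E'
from h import *
p,Ro=tcp(0); print(rel(p,Ro))
E
python3 -m pendant '[[25,0,0,0,0,0,0],[15,0,0,0,0,0,0],[10,0,0,0,0,0,0],[10,0,0,0,0,0,0],[10,0,0,0,0,0,0],[10,0,0,0,0,0,0]]'
python3 - <<'E'
from h import *
o=r.get_obs(); p,Ro=tcp(0); print(rel(p,Ro),o["torque"].round(2))
E
```

```text
time: 10.38
eef_pos: [0.5448, 0.1138, 0.0391]
tcp_rot: [2.875, -0.138, -0.012]
force: [0.2, -0.3, -0.0]
width: 0.0397
[-2.4, -2.3, 2.9, 0.1, -0.2, -0.1]
time: 10.88
eef_pos: [0.546, 0.1141, 0.0405]
tcp_rot: [2.875, -0.138, -0.009]
force: [-0.3, 1.0, 6.4]
width: 0.0177
[-3.5, -2.3, 4.3, 0.1, -0.4, -0.1] [-0.01  0.15 -0.04]
```

```bash
cat > plan.py <<'E'
from h import *
import sys,h
# light pose when gripped: bar lies on the jaw centre line at z=.026
p0=np.array([.5460,.1141,.0405]); R00=R.from_rotvec([2.875,-.138,-.009])
a0=R00.as_matrix()[:,2]; t0=(p0[2]-.026)/-a0[2]; bar0=p0+t0*a0
def pose(th,dz=0,roll=1.):
    t=np.radians(th); b=bar0-.219*Y-roll*.026*t*Y+.219*(np.cos(t)*Y+np.sin(t)*Z)+dz*Z
    Ro=R.from_rotvec(t*X)*R00; return b-t0*Ro.as_matrix()[:,2],Ro
if __name__=="__main__":
    o=r.get_obs(); print("t0",t0,o["q"].round(2),o["force"].round(1),o["torque"].round(2),o["width"])
    for th in map(float,sys.argv[1:]): print(th,rel(*pose(th),o))
E
python3 plan.py 2 4 6 8 10 12 14 16
```

```text
t0 0.01501773124271402 [ 0.11  0.38  1.85 -0.31  0.98  1.96] [-0.3  1.   6.4] [-0.01  0.15 -0.04] 0.01771591678981481
2.0 [0.1, 3.5, -7.1, 2.0, -0.0, 0.0]
4.0 [0.1, 7.3, -14.1, 4.0, -0.0, 0.0]
6.0 [0.2, 11.3, -21.0, 6.0, -0.0, 0.0]
8.0 [0.2, 15.6, -27.8, 8.0, -0.0, 0.1]
10.0 [0.3, 20.1, -34.5, 10.0, -0.0, 0.1]
12.0 [0.4, 24.9, -41.0, 12.0, -0.0, 0.1]
14.0 [0.4, 29.8, -47.4, 14.0, -0.1, 0.1]
16.0 [0.5, 35.0, -53.7, 16.0, -0.1, 0.1]
```

```bash
python3 -m pendant '[[10,0,1.7,-3.5,1,0,0],[10,0.1,3.5,-7.1,2,0,0],[10,0.1,5.4,-10.6,3,0,0],[10,0.1,7.3,-14.1,4,0,0],[10,0.1,7.3,-14.1,4,0,0]]'; python3 plan.py 4 8
python3 - <<'E'
from h import *
snap("g_s","scene",(230,80,460,260),3.2)
E
```

```text
time: 11.3
eef_pos: [0.5458, 0.1105, 0.0567]
tcp_rot: [2.947, -0.143, -0.003]
force: [0.1, 1.4, -2.8]
width: 0.0179
t0 0.01501773124271402 [ 0.07  0.33  1.87 -0.23  0.98  1.87] [ 0.1  1.4 -2.8] [0.59 0.   0.03] 0.01786713209302785
4.0 [-0.1, -0.4, 0.6, -0.1, -0.1, -0.1]
8.0 [0.0, 6.9, -13.6, 3.9, -0.1, -0.0]
```

View pics/g_s.png

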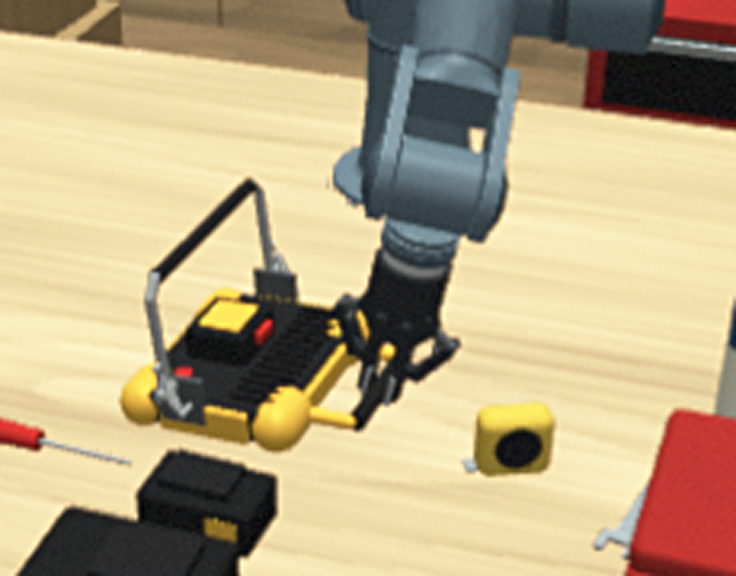

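The handle is held and lifting; force 2.8 N, grip torque about 0.6 N·m. Rolling the light up.

```bash
python3 plan.py $(seq 8 4 28)
```

```text
t0 0.01501773124271402 [ 0.08  0.33  1.87 -0.23  0.98  1.88] [ 1.7  1.1 -2.7] [ 0.38 -0.08  0.06] 0.017593633468982493
8.0 [0.1, 7.0, -13.9, 3.9, -0.1, -0.0]
12.0 [0.2, 15.3, -27.7, 7.9, -0.1, 0.0]
16.0 [0.3, 24.6, -41.1, 11.9, -0.1, 0.0]
20.0 [0.4, 34.8, -53.8, 15.9, -0.1, 0.1]
24.0 [0.5, 45.9, -66.0, 19.9, -0.1, 0.1]
28.0 [0.7, 57.9, -77.4, 23.9, -0.1, 0.1]
```

```bash
python3 -m pendant '[[10,0,3.5,-7,2,0,0],[10,0.1,7,-13.9,3.9,0,0],[10,0.1,11,-20.9,5.9,0,0],[10,0.2,15.3,-27.7,7.9,0,0],[10,0.2,19.8,-34.5,9.9,0,0],[10,0.3,24.6,-41.1,11.9,0,0],[10,0.3,29.6,-47.5,13.9,0,0],[10,0.4,34.8,-53.8,15.9,0,0],[10,0.4,40.2,-60,17.9,0,0.1],[10,0.5,45.9,-66,19.9,0,0.1],[10,0.6,51.8,-71.8,21.9,0,0.1],[10,0.7,57.9,-77.4,23.9,-0.1,0.1]]'; python3 plan.py $(seq 32 4 52)
```

```text
time: 12.35
eef_pos: [0.541, 0.0687, 0.1434]
tcp_rot: [-2.912, 0.141, -0.022]
force: [-1.3, 0.6, -1.8]
width: 0.0177
t0 0.01501773124271402 [-0.18  0.12  1.93  0.25  1.11  1.37] [-1.3  0.6 -1.8] [0.04 0.21 0.07] 0.017699531115991585
32.0 [0.8, 7.2, -15.0, 3.9, 0.1, 0.1]
36.0 [0.8, 15.5, -29.6, 7.9, 0.1, 0.1]
40.0 [0.9, 24.8, -43.6, 11.9, 0.1, 0.1]
44.0 [1.0, 35.0, -57.2, 15.9, 0.0, 0.1]
48.0 [1.1, 46.1, -70.1, 19.9, 0.0, 0.1]
52.0 [1.2, 58.0, -82.3, 23.9, 0.0, 0.2]
```

```bash
python3 -m pendant '[[10,0.4,3.6,-7.5,2,0,0],[10,0.8,7.2,-15,3.9,0,0],[10,0.8,11.2,-22.3,5.9,0,0],[10,0.8,15.5,-29.6,7.9,0,0],[10,0.9,20,-36.7,9.9,0,0],[10,0.9,24.8,-43.6,11.9,0,0],[10,1,29.8,-50.5,13.9,0,0],[10,1,35,-57.2,15.9,0,0],[10,1,40.4,-63.7,17.9,0,0.1],[10,1.1,46.1,-70.1,19.9,0,0.1],[10,1.1,52,-76.3,21.9,0,0.1],[10,1.2,58,-82.3,23.9,0,0.2]]'; python3 plan.py $(seq 56 4 76)
```

```text
time: 13.35
eef_pos: [0.5342, -0.0063, 0.2108]
tcp_rot: [-2.494, 0.123, -0.043]
force: [-1.8, 1.2, -1.9]
width: 0.0181
t0 0.01501773124271402 [-0.48  0.09  1.91  0.6   1.44  1.02] [-1.8  1.2 -1.9] [-0.26  0.14  0.23] 0.018075454023411788
56.0 [0.5, 6.9, -15.3, 3.9, 0.1, 0.0]
60.0 [0.6, 14.9, -30.6, 7.9, 0.1, 0.0]
64.0 [0.7, 23.8, -45.4, 11.9, 0.1, 0.0]
68.0 [0.8, 33.7, -59.6, 15.9, 0.1, 0.1]
72.0 [0.9, 44.5, -73.2, 19.9, 0.0, 0.1]
76.0 [1.0, 56.1, -86.1, 23.9, 0.0, 0.1]
```

```bash
python3 -m pendant '[[10,0.3,3.4,-7.7,2,0,0],[10,0.5,6.9,-15.3,3.9,0,0],[10,0.6,10.8,-23,5.9,0,0],[10,0.6,14.9,-30.6,7.9,0,0],[10,0.7,19.2,-38,9.9,0,0],[10,0.7,23.8,-45.4,11.9,0,0],[10,0.8,28.6,-52.6,13.9,0,0],[10,0.8,33.7,-59.6,15.9,0,0],[10,0.9,39,-66.5,17.9,0,0.1],[10,0.9,44.5,-73.2,19.9,0,0.1],[10,1,50.2,-79.7,21.9,0,0.1],[10,1,56.1,-86.1,23.9,0,0.1]]'; python3 plan.py $(seq 80 4 100)
```

```text
time: 14.35
eef_pos: [0.5251, -0.1031, 0.246]
tcp_rot: [-2.076, 0.103, -0.06]
force: [-1.7, 0.6, -0.4]
width: 0.0176
t0 0.01501773124271402 [-0.73  0.25  1.8   0.81  1.81  0.83] [-1.7  0.6 -0.4] [-0.41  0.09  0.2 ] 0.017617630842013746
80.0 [0.4, 6.3, -15.5, 4.0, 0.1, 0.0]
84.0 [0.5, 13.7, -31.3, 8.0, 0.1, 0.0]
88.0 [0.6, 22.1, -46.5, 12.0, 0.1, 0.1]
92.0 [0.7, 31.4, -61.2, 16.0, 0.1, 0.1]
96.0 [0.8, 41.6, -75.3, 20.0, 0.0, 0.1]
100.0 [0.8, 52.7, -88.7, 24.0, 0.0, 0.1]
```

```bash
python3 -m pendant '[[10,0.2,3.1,-7.8,2,0,0],[10,0.4,6.3,-15.5,4,0,0],[10,0.4,9.9,-23.5,6,0,0],[10,0.5,13.7,-31.3,8,0,0],[10,0.5,17.8,-39,10,0,0],[10,0.6,22.1,-46.5,12,0,0],[10,0.6,26.6,-54,14,0,0],[10,0.7,31.4,-61.2,16,0,0],[10,0.7,36.4,-68.3,18,0,0.1],[10,0.8,41.6,-75.3,20,0,0.1],[10,0.8,47,-82,22,0,0.1],[10,0.8,47,-82,22,0,0.1]]'; python3 plan.py $(seq 98 2 112)
python3 - <<'E'
from h import *
snap("u_s","scene",(190,80,420,260),3.2)
E
```

```text
time: 15.35
eef_pos: [0.5162, -0.1988, 0.2445]
tcp_rot: [-1.69, 0.087, -0.073]
force: [-2.2, -1.3, 1.9]
width: 0.0177
t0 0.01501773124271402 [-0.89  0.51  1.65  0.96  2.12  0.76] [-2.2 -1.3  1.9] [-0.01  0.02  0.31] 0.017683903019580584
98.0 [0.3, -0.4, 1.5, -0.2, -0.0, -0.0]
100.0 [0.3, 2.3, -6.8, 1.8, -0.0, -0.0]
102.0 [0.4, 5.3, -14.9, 3.8, -0.0, -0.0]
104.0 [0.4, 8.5, -23.0, 5.8, -0.0, 0.0]
106.0 [0.5, 12.0, -30.9, 7.8, -0.0, 0.0]
108.0 [0.6, 15.7, -38.7, 9.8, -0.0, 0.0]
110.0 [0.6, 19.7, -46.4, 11.8, -0.0, 0.0]
112.0 [0.7, 23.9, -53.9, 13.8, -0.0, 0.0]
```

View pics/u_s.png

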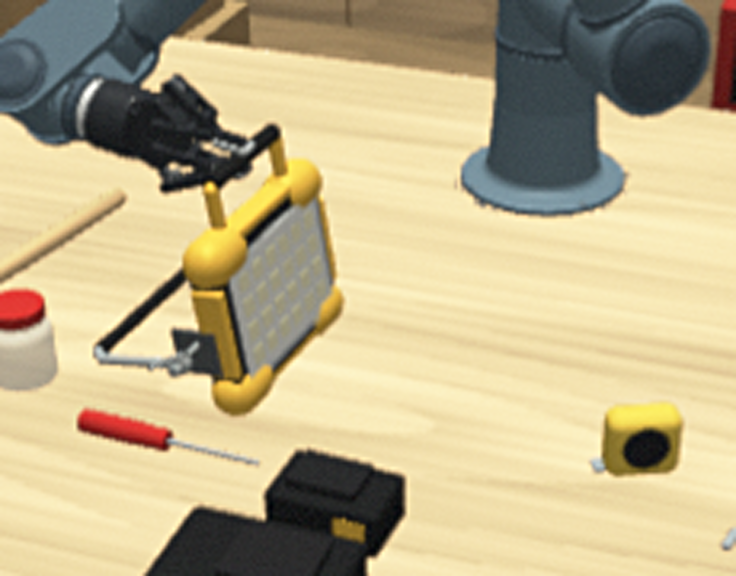

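The light is up with the bumpers on the bench and the stand bar (crop (100,355)) still above the bench behind it. Lowering slowly.

```bash
python3 -m pendant '[[10,0.3,0.5,-2,0.5,0,0],[10,0.3,2.3,-6.8,1.8,0,0],[10,0.3,3.8,-10.9,2.8,0,0],[10,0.4,5.3,-14.9,3.8,0,0],[10,0.4,6.9,-19,4.8,0,0],[10,0.4,8.5,-23,5.8,0,0],[10,0.4,10.2,-27,6.8,0,0],[10,0.5,12,-30.9,7.8,0,0],[10,0.5,13.8,-34.8,8.8,0,0],[10,0.6,15.7,-38.7,9.8,0,0],[10,0.6,15.7,-38.7,9.8,0,0]]'; python3 plan.py 109 110 111 112 113
```

```text
time: 16.32
eef_pos: [0.5127, -0.2391, 0.2335]
tcp_rot: [-1.518, 0.078, -0.079]
force: [-2.9, -1.5, 2.6]
width: 0.0177
t0 0.01501773124271402 [-0.93  0.63  1.57  1.04  2.24  0.77] [-2.9 -1.5  2.6] [-0.13 -0.08  0.56] 0.017747640594314416
109.0 [-0.0, 1.3, -3.9, 1.0, -0.0, 0.0]
110.0 [0.0, 2.6, -8.0, 2.0, -0.0, 0.0]
111.0 [0.0, 4.0, -12.1, 3.0, -0.0, 0.1]
112.0 [0.1, 5.5, -16.2, 4.0, -0.0, 0.1]
113.0 [0.1, 7.0, -20.2, 5.0, -0.0, 0.1]
```

```bash
python3 -m pendant '[[10,0,0.6,-2,0.5,0,0],[10,0,1.3,-3.9,1,0,0],[10,0,2,-6,1.5,0,0],[10,0,2.6,-8,2,0,0],[10,0,2.6,-8,2,0,0]]'; python3 plan.py 110 111;  python3 -m pendant '[[10,0,0.6,-2,0.5,0,0],[10,0,1.2,-4,1,0,0],[10,0,1.2,-4,1,0,0],[10,0,1.2,-4,1,0,0]]'; python3 plan.py 111
python3 - <<'E'
from h import *
from plan import pose,bar0
im=cams.grab_frame("scene")[:,:,::-1]; cv2.imwrite("pics/f_s.png",cv2.resize(im[80:260,170:400],None,fx=3.2,fy=3.2,interpolation=cv2.INTER_CUBIC))
# predicted stand bar ends at lean th
for th in(106,108,110,112):
    t=np.radians(th); b=bar0-.219*Y-.026*t*Y
    u=np.cos(t)*Y+np.sin(t)*Z; w=-np.sin(t)*Y+np.cos(t)*Z
    print(th,((w2px("scene",[b+s*X+.037*u+.155*w for s in(-.105,.105)]+[b+s*X+.219*u for s in(-.065,.065)])-[170,80])*3.2).round(0).tolist())
E
```

```text
time: 16.73
eef_pos: [0.512, -0.2471, 0.2306]
tcp_rot: [-1.482, 0.076, -0.08]
force: [-1.1, -1.9, 1.7]
width: 0.018
t0 0.01501773124271402 [-0.94  0.66  1.56  1.06  2.27  0.78] [-1.1 -1.9  1.7] [-0.12  0.05  0.21] 0.018001933492784318
110.0 [-0.2, 0.1, 0.1, -0.1, -0.0, 0.1]
111.0 [-0.1, 1.3, -4.1, 0.9, -0.0, 0.1]
time: 17.07
eef_pos: [0.5118, -0.2501, 0.231]
tcp_rot: [-1.461, 0.07, -0.081]
force: [-1.2, 8.0, 11.3]
width: 0.0175
t0 0.01501773124271402 [-0.94  0.67  1.55  1.07  2.29  0.78] [-1.2  8.  11.3] [ 1.1  -0.05  0.3 ] 0.017531920690517136
111.0 [-0.3, 1.9, -1.1, -0.3, 0.2, 0.2]
106 [[262.0, 274.0], [161.0, 366.0], [309.0, 131.0], [244.0, 184.0]]
108 [[262.0, 278.0], [161.0, 370.0], [302.0, 132.0], [237.0, 184.0]]
110 [[262.0, 282.0], [162.0, 375.0], [295.0, 133.0], [231.0, 185.0]]
112 [[262.0, 286.0], [162.0, 379.0], [289.0, 134.0], [224.0, 186.0]]
```

The stand has touched down: the force rose to 11 N at 111°, matching the predicted 110°. Easing back about 0.7° to unload, then releasing.

```bash
python3 -m pendant '[[10,0,-0.6,1.2,-0.3,0,0],[10,0,-1,2,-0.6,0,0],[10,0,-1,2.4,-0.8,0,0],[10,0,-1,2.4,-0.8,0,0],[10,0,-1,2.4,-0.8,0,0]]'; python3 plan.py 110
```

```text
time: 17.53
eef_pos: [0.512, -0.2476, 0.231]
tcp_rot: [-1.476, 0.073, -0.079]
force: [-0.2, -0.3, -8.7]
width: 0.0178
t0 0.01501773124271402 [-0.94  0.66  1.55  1.06  2.27  0.78] [-0.2 -0.3 -8.7] [-2.36  0.16 -0.01] 0.017793437246070454
110.0 [-0.2, 0.5, 0.6, -0.4, 0.1, 0.1]
```

```bash
python3 -m pendant '[[10,0,0.3,-0.5,0.15,0,0],[10,0,0.5,-1,0.35,0,0],[10,0,0.5,-1,0.35,0,0],[10,0,0.5,-1,0.35,0,0]]'; python3 plan.py 110
```

```text
time: 17.87
eef_pos: [0.512, -0.2486, 0.2304]
tcp_rot: [-1.47, 0.073, -0.08]
force: [1.7, 1.7, -6.7]
width: 0.0179
t0 0.01501773124271402 [-0.94  0.67  1.55  1.07  2.28  0.78] [ 1.7  1.7 -6.7] [-1.65  0.21 -0.17] 0.01792118251798953
110.0 [-0.2, 0.1, 1.6, -0.8, 0.1, 0.1]
```

```bash
python3 -m pendant '[[10,0,0.3,0,0.15,0,0],[10,0,0.7,0,0.3,0,0],[10,0,0.7,0,0.3,0,0],[10,0,0.7,0,0.3,0,0]]'; python3 plan.py 110
```

```text
time: 18.2
eef_pos: [0.512, -0.2486, 0.2303]
tcp_rot: [-1.465, 0.072, -0.08]
force: [1.8, 0.8, -2.2]
width: 0.0176
t0 0.01501773124271402 [-0.94  0.67  1.55  1.07  2.28  0.78] [ 1.8  0.8 -2.2] [-1.08  0.18 -0.16] 0.01764701219408608
110.0 [-0.3, -0.1, 1.7, -1.1, 0.1, 0.2]
```

```bash
python3 -m pendant '[[10,0,0.2,0,0.2,0,0],[10,0,0.3,0,0.4,0,0],[10,0,0.3,0,0.4,0,0],[10,0,0.3,0,0.4,0,0]]'; python3 plan.py 110
```

```text
time: 18.53
eef_pos: [0.512, -0.2486, 0.2301]
tcp_rot: [-1.457, 0.071, -0.081]
force: [0.6, 0.9, -1.2]
width: 0.0175
t0 0.01501773124271402 [-0.94  0.67  1.55  1.08  2.29  0.78] [ 0.6  0.9 -1.2] [-1.22  0.16 -0.13] 0.01752126774588701
110.0 [-0.3, -0.2, 1.7, -1.5, 0.1, 0.2]
```

```bash
python3 -m pendant '[[10,0,0.4,0,-0.2,0,0],[10,0,0.7,0,-0.4,0,0],[10,0,0.7,0,-0.5,0,0],[10,0,0.7,0,-0.5,0,0]]'; python3 plan.py 110
```

```text
time: 18.87
eef_pos: [0.512, -0.2487, 0.2302]
tcp_rot: [-1.466, 0.07, -0.081]
force: [0.4, 1.7, 4.4]
width: 0.0178
t0 0.01501773124271402 [-0.94  0.67  1.55  1.07  2.28  0.78] [0.4 1.7 4.4] [-0.27  0.07 -0.08] 0.017799532054293524
110.0 [-0.3, -0.1, 1.7, -1.0, 0.2, 0.3]
```

Now in light, firm contact: 4.4 N downward and little torque. Releasing.

```bash
python3 -m pendant '[[18,0,0,0,0,0,0],[22,0,0,0,0,0,0],[28,0,0,0,0,0,0],[36,0,0,0,0,0,0],[45,0,0,0,0,0,0],[45,0,0,0,0,0,0],[45,0,0,0,0,0,0]]'; python3 -m pendant '[[45,0,0,-5,0,0,0],[45,0,0,-12,0,0,0],[45,0,0,-20,0,0,0],[45,0,0,-32,0,0,0],[45,0,0,-45,0,0,0],[45,0,0,-60,0,0,0],[45,0,0,-75,0,0,0],[45,0,0,-90,0,0,0],[45,0,0,-90,0,0,0]]'
python3 - <<'E'
from h import *
snap("f2_s","scene",(150,80,400,260),3)
E
```

```text
time: 19.45
eef_pos: [0.512, -0.2487, 0.2301]
tcp_rot: [-1.465, 0.07, -0.081]
force: [-0.4, 1.0, 0.8]
width: 0.0453
time: 20.2
eef_pos: [0.5027, -0.341, 0.2205]
tcp_rot: [-1.467, 0.071, -0.084]
force: [1.2, -0.2, 0.3]
width: 0.0453
```

View pics/f2_s.png

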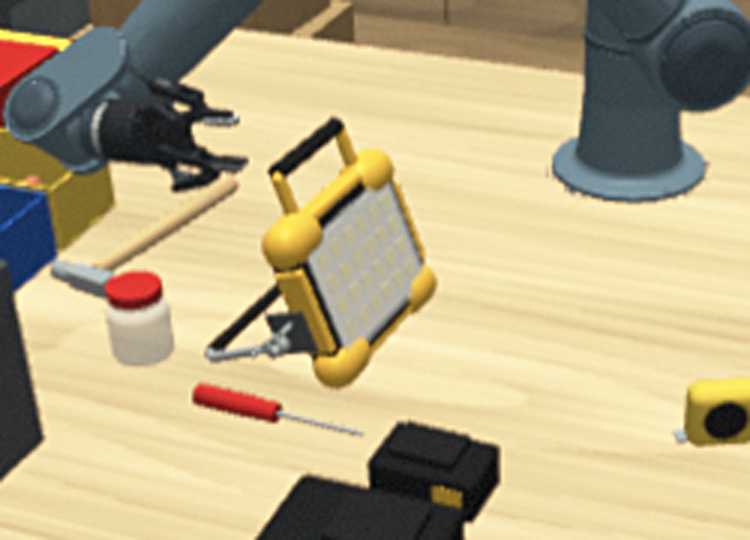

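The light stands on its bumpers and open stand. The handle ends at pixels (262,121) and (242,137) match the 110° prediction of (262,122) and (242,138). One check that it is at rest and the other objects are unmoved, then hand in.

```bash
python3 - <<'E'
from h import *
a=cams.grab_frame("scene").astype(int)
open("/dev/null"); np.save("pics/a.npy",a)
E
python3 -m pendant '[[45,0,0,-20,0,0,0],[45,0,0,-20,0,0,0],[45,0,0,-20,0,0,0],[45,0,0,-20,0,0,0],[45,0,0,-20,0,0,0],[45,0,0,-20,0,0,0]]'
python3 - <<'E'
from h import *
a=np.load("pics/a.npy"); b=cams.grab_frame("scene").astype(int)
d=abs(a-b).max(2); print("light region diff",d[110:215,232:300].max())
old=cv2.imread("pics/scene0.png")[:,:,::-1].astype(int); e=abs(b-old).max(2)
for k,(u0,v0,u1,v1) in dict(jar=(183,170,208,203),screw=(213,207,270,226),batt=(272,220,318,250),tape=(376,204,404,230),spray=(455,168,480,215),hammer=(167,140,230,180),wrench=(412,230,430,255)).items(): print(k,(e[v0:v1,u0:u1]>60).sum())
r.close_job()
E
```

```text
time: 20.8
eef_pos: [0.5013, -0.3576, 0.2185]
tcp_rot: [-1.465, 0.07, -0.081]
force: [0.2, 0.6, 0.0]
width: 0.0451
light region diff 152
jar 0
screw 26
batt 31
tape 0
spray 0
hammer 39
wrench 0
the job is handed in; nothing more can be done
```

I opened the stand and stood the light up on it, then handed the job in at about 21 s. My last at-rest check did not come out clean.

**What I did:**
- With the fingers closed, I lifted the folded stand's bar along its arc until it went past dead centre and snapped open. The light stayed on its face and slid about 5 mm.
- I gripped the handle and rolled the light up on its bumpers at about 0.4 rad/s. The stand touched down at about 110°. I eased the contact force off there, released the handle and backed away.

**Checks that agreed:**
- **Stand open:** after the snap, the bar's ends were within about 5 pixels, in an enlarged picture, of where a fully open stand (1.51 rad) would put them.
- **Lean:** after release, the handle's ends were within 1 pixel of the prediction for a 20° lean.
- **Robot clear:** the wrist force read about zero after I backed away, with the gripper about 0.1 m from the handle.
- **Other objects:** the jar, tape measure, spray can and wrench showed no change from the first picture.

**Checks that failed or were unclear:**
- **At rest:** the picture-difference test over the light's area gave a large value (152). The area probably took in the gripper, which moved between the two pictures, so this does not confirm the light was still.
- **Three other objects:** the screwdriver, battery and hammer areas had 26 to 39 changed pixels. I took these to be shadows or the arm, because all three looked to be in place in the last picture, but I did not measure them.
- **Forces while setting down:** the load swung from about 11 N pressing down to about 9 N lifting before I settled it at 4 N pressing down and let go.

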